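Spent helmet cells into the child-safe battery jar

TASK

Put the welding helmet's two spent cells, the ones standing loose on the bench, into the battery jar: press its child-resistant cap down, turn it counter-clockwise past the ratchet and lift it off, and stand the cap right way up, wholly on the round rubber mat. Then drop both cells into the jar and leave it open with the cap on the mat. Leave the charger with its fresh cells and the copper nozzle where they stand.

Things in the scene. Friction and masses are not known exactly. Their poses are not given: they have to be found in the camera images.
- jar_mouth (a point): Centre of the mouth (top of the neck, 96 mm above the bench) of the white plastic battery jar, fixed to the bench in a 115 mm square steel bracket. z up. Body 84 mm across; neck from 70 to 96 mm up, 46 mm outside, 40 mm inside; inner floor 5 mm above the bench. Two bayonet bars on the neck at this frame's +y and -y. Its x axis is parallel to the cap's while the cap is locked.
- cap_center (a point): Centre (half-way up) of the loose grey ribbed round cap, 62 mm diameter, 34 mm high, hollow below, solid in its upper 14 mm, 45 g; z out of its top. It starts locked on the jar, its top 116 mm above the bench; it then cannot be lifted. Press it down to its stop, turn it counter-clockwise (from above) about 60 degrees, and it lifts off; it is free from 37 to 140 degrees. Clockwise is blocked.
- jar_spring (a joint): Sprung black rubber ring round the neck under the cap's skirt; position in m, positive down: 0 with the cap locked and not pressed, 0.0055 at the hard stop (cap fully pressed), -0.002 with the cap off. The ratchet tooth is passed with the cap at least 0.0035 down. The spring pushes up with about 5 N at 0 and 9 N at the stop.
- mat_top (a point): Centre of the upper face of the round black rubber mat, 160 mm diameter, 4 mm thick, fixed on the bench: the place for the cap. z is up. The jar and the mat may be on either side.
- cell1_center (a point): Centre (half-way up) of one spent cell: an upright cylinder 18 mm in diameter and 35 mm tall, metal with a plain black sleeve and a small button on top, 30 g, standing loose on the bench; z is up.
- cell2_center (a point): Centre of the other spent cell, the same as the first. Of the two, one stands nearer the robot than the charger and one beyond it.
- charger_center (a point): Centre (half-way up) of the grey charger block, 50 mm (x) by 110 mm (y) by 34 mm high, standing on the bench, z up. Three fresh cells stand in it, along its y, 33 mm apart, their tops 53 mm above the bench. Leave it alone.
- nozzle_center (a point): Centre (half-way up) of a copper welding nozzle standing on the bench, 24 mm diameter at the foot, narrowing to 17 mm at the top, 65 mm tall, z up. Leave it standing.

How it is judged:
By the outcome, as a careful person would: the job done as asked, in the order asked, and still so for the second after the job is handed in, with the robot touching nothing.
It also fails if it takes over 72 s, if anything falls off the work surface, if the arm or the gripper's body presses on something with over 40 N, if the wrist force passes 120 N, or if a joint passes its speed limit or range.

ROBOT

A 7-joint arm with a two-finger parallel gripper is mounted at the origin on the work surface. World frame = base frame: x ahead of the robot, y to its left, z up, the work surface at z = 0. Lengths are in mm, angles in rad, forces in N, time in s.
With the tool pointing down it reaches from about 400 to 900 mm from the base axis. Payload 5.6 kg.
Tool frame: the origin (TCP) lies midway between the tips of the shut fingers; the grasp point (between the pads) lies robot.grip_point_offset behind it (robot.grip_point_offset is the distance from the TCP to the grasp point, in mm); z points along the fingers, y is the line along which they close (so a half turn about z gives the same grasp; the last joint's range is limited). The gripper opens to 92 mm and grips with 3 to 60 N. Pads are 20 mm wide; open, the fingers measure 128 mm over their backs; the gripper's body (75 mm by 189 mm) begins 69 mm behind the grasp point.
Start: joints at [-1.216, 0.468, -0.012, 1.603, 0.006, 1.071, -0.056], TCP at [251.845, 599.236, 214.592] pointing down, gripper open.
Joint ranges: [-2.53, 2.53], [-0.31, 2.02], [-1.57, 1.55], [0.28, 2.44], [-1.29, 4.43], [0.15, 1.84], [-2.92, 2.92]. Speed limits (rad/s): [2.57, 2.57, 3.14, 3.14, 3.14, 3.14, 3.14].

INTERFACE

Orientations are given as a unit quaternion [x, y, z, w].
In Python, from rig import robot, viewer gives the robot as it stands.
- The arm moves only by the tool arm_command, never from a script. Its argument "motion" is a list of rows, each an object of numbers: "tx", "ty", "tz": the shift along the tool's x, y, z as a fraction of full scale; "ax", "ay", "az": the turn, a rotation vector about the tool's x, y, z as a fraction of full scale. A call has 1 to 12 rows; each row shifts and turns the commanded pose from where the row before left it, along the tool's axes as they then stand; what a row does not reach is not made up. Full scale, the value 1, is 600 mm for a shift and pi rad for a turn. A row lasts 1/8 s, in which the tool goes at most 62.5 mm and 10.7 degrees, less where a joint would pass 70% of its speed; a pose out of reach is approached as far as the arm can. A call with a number of a shift or a turn outside -1 to 1 is refused whole. A call with a gripper value outside its range is refused whole. "jaw" is the closure, from -1 (fully open) to 1 (shut), set as the call begins (left out, the last holds). The fingers move at their own pace and stop on an object; "force" is the grip in N (left out, the last holds). Time passes only in rows, so rows that do not move let the fingers close. It gives the time, the measured TCP pose, the force, the opening and the grip force at its end, in the units of the state.
- robot.observe(): the state, without advancing time (a new reading comes with each control period).
- viewer.capture(name): name is "side" or "top"; returns a dict with "frame" (480x640x3 uint8, blue, green, red), "fovy" (degrees; the focal length in pixels is half the picture's height over the tangent of half this angle, whatever the lens; pixels are square), "cx", "cy" (the principal point, pixels), "rvec" (rotation vector, rad) and "tvec" (3), from world to camera coordinates, as OpenCV has them. Camera axes: x right, y down, z forward; pixel columns grow to the right and rows downward; lengths in mm; the calibration is good to about 2 mm. A picture is of the moment at which its call begins. There is no depth.
- robot.finish_job(): hands the job in; it is judged then, once.
The state is a dict: "time": time; "joint_positions": joint angles; "qvel": joint speeds; "joint_efforts": joint torques, N m; "ee_pos": TCP position; "orientation": TCP orientation; "ft_force": force on the tool from outside, world axes, zero at the start; "wrist_torque": the same for the moment, N m; "finger_gap": opening from 0.0 (shut) to 1.0 (fully open); "grip_force": force on a finger pad.
Only numpy, scipy, OpenCV 4.12 (cv2) and the standard library are available. Lean on these libraries where they do the work, as an engineer would, in place of code of your own. Each camera call takes 0.05 s, during which the arm holds its last target. There are 200 camera calls.

## Working session

There is one attempt and no reset: what is moved stays moved. The work goes in short steps, Python scripts to look and compute and a tool call to move; the robot and the scene stay as the last step left them, time stands still between calls to the robot, and variables do not carry over. Pictures are saved under pics/ and viewed, at most 10 in all, crops included, and the job is handed in when it is done.

Besides the shell and the picture viewer there is one more tool, called after "Emit:" as a command line: name --argument value ..., lists and objects as JSON in quotes. arm_command: Moves the arm, as the interface text tells. Its arguments: {"type":"object","properties":{"motion":{"type":"array"},"jaw":{"type":"number"},"force":{"type":"number"}},"required":["motion"]}

```bash
ls; mkdir -p pics; cat > h.py <<'E'
import numpy as np, cv2, json
from rig import robot, viewer
def cap(n,tag):
    c=viewer.capture(n); cv2.imwrite(f'pics/{tag}.png',c['frame'])
    np.savez(f'pics/{tag}.npz',**{k:np.array(v) for k,v in c.items()})
    return c
def cam(tag):
    c=np.load(f'pics/{tag}.npz'); f=240/np.tan(np.radians(float(c['fovy']))/2)
    K=np.array([[f,0,float(c['cx'])],[0,f,float(c['cy'])],[0,0,1]])
    return K,cv2.Rodrigues(c['rvec'].astype(float))[0],c['tvec'].astype(float).reshape(3)
def proj(tag,p):
    K,R,t=cam(tag); q=K@(R@np.array(p,float)+t); return q[:2]/q[2]
def ray(tag,uv):
    K,R,t=cam(tag); d=R.T@np.linalg.inv(K)@np.array([*uv,1.]); return -R.T@t,d/np.linalg.norm(d)
def onz(tag,uv,z):
    o,d=ray(tag,uv); return o+d*(z-o[2])/d[2]
def tri(a,ua,b,ub):
    o1,d1=ray(a,ua);o2,d2=ray(b,ub)
    s=np.linalg.lstsq(np.c_[d1,-d2],o2-o1,rcond=None)[0]
    p,q=o1+s[0]*d1,o2+s[1]*d2
    return (p+q)/2,np.linalg.norm(p-q)
E
python3 - <<'E'
from h import *
for n in('side','top'):
    c=cap(n,n+'0'); print(n,c['fovy'],c['cx'],c['cy'],c['rvec'],c['tvec'],ray(n+'0',(320,240)))
s=robot.observe(); print(s); print(robot.grip_point_offset)
E
```

```text
pics
side 53.30580424988386 323.5362093439826 241.22296693923167 [ 0.84145885 -2.46100752  1.151721  ] [436.16483631 266.93265425 574.50323621] (array([164.26555395, 478.38110193, 579.40928872]), array([ 0.49436579, -0.59537156, -0.63335233]))
top 52.89832293013048 317.70751758142706 235.75342251251433 [ 2.30503263 -1.87382581  0.20806294] [-98.44330944 572.92477081 939.84295771] (array([ 370.53464615,  -18.27759287, 1040.96525828]), array([ 0.20254861,  0.03240992, -0.97873574]))
{'time': 0.1, 'joint_positions': array([-1.21599865,  0.46830475, -0.01160377,  1.60352508,  0.0060268 ,
        1.07140963, -0.05629523]), 'qvel': array([-9.60553829e-04, -1.51372455e-03, -6.15218237e-04, -1.17227806e-03,
       -1.07960997e-03, -1.30516411e-03,  7.96983702e-05]), 'joint_efforts': array([ 9.75596777e-04, -5.21640980e+01, -1.24062758e-02, -2.44366997e+01,
       -5.68005047e-02,  1.40874289e-02,  3.89829472e-05]), 'ee_pos': array([251.66726506, 598.72952621, 213.72814029]), 'orientation': array([ 1.97612489e-01,  9.80279886e-01, -8.01355500e-04, -9.05393969e-05]), 'ft_force': array([ 0.4228515 , -0.53109441, -0.42573349]), 'wrist_torque': array([ 0.05269487,  0.0084883 , -0.07937808]), 'grip_force': 0.0, 'finger_gap': 1.0029828748663274}
18.700000000000003
```

View pics/side0.png

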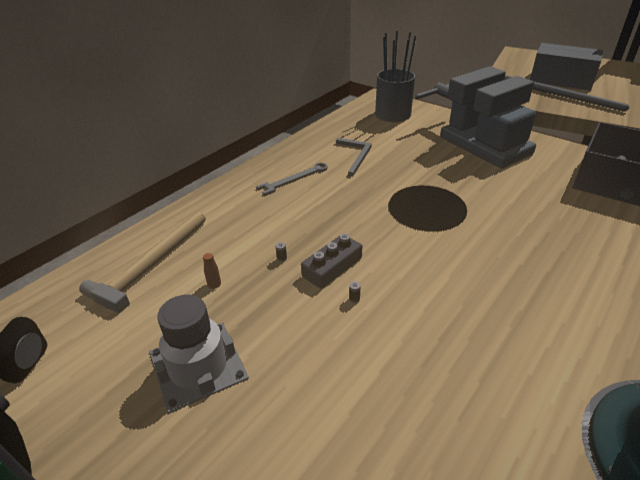

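View pics/top0.png

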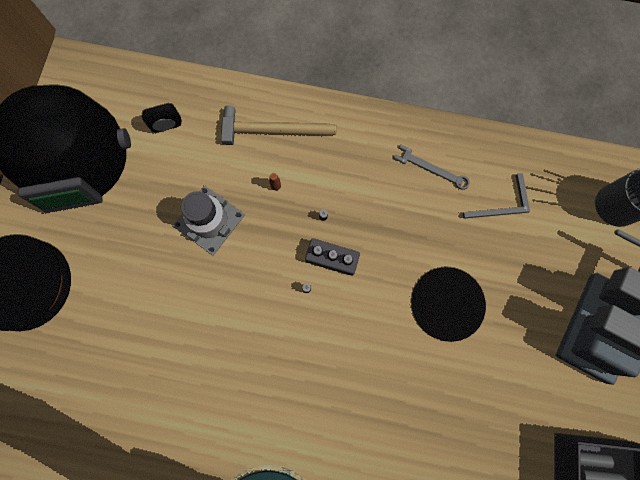

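The side view shows the jar and cap at about (185,320), the nozzle at (211,270), cells at (281,252) and (354,292), the charger at (332,260) and the mat at (428,208). In the top view, the cap is at (198,208), the cells at (323,215) and (307,288), the charger at (333,256), the nozzle at (275,182) and the mat at (448,304). I'll enlarge these areas for accurate pixels.

```bash
python3 - <<'E'
import cv2
s=cv2.imread('pics/side0.png');t=cv2.imread('pics/top0.png')
def g(i): return cv2.convertScaleAbs(i,alpha=1.6,beta=10)
cv2.imwrite('pics/s1.png',g(cv2.resize(s[230:420,130:380],None,fx=3,fy=3,interpolation=2)))
cv2.imwrite('pics/t1.png',g(cv2.resize(t[165:305,165:365],None,fx=4,fy=4,interpolation=2)))
from h import *
# mat by ellipse fit of dark blob
for n,i,(x0,y0,x1,y1) in(('side0',s,(380,175,475,240)),('top0',t,(400,255,495,350))):
    m=(i[y0:y1,x0:x1].max(2)<50).astype('uint8')
    c=max(cv2.findContours(m,0,1)[0],key=cv2.contourArea)
    e=cv2.fitEllipse(c); u=(e[0][0]+x0,e[0][1]+y0); print(n,u,e[1],onz(n,u,4))
E
```

```text
side0 (430.5055236816406, 203.90929412841797) (33.08698272705078, 74.95012664794922) [ 503.66022024 -292.97644046    4.        ]
top0 (447.91835021972656, 303.8453254699707) (71.1124038696289, 75.522216796875) [ 504.5866107  -279.79678302    4.        ]
```

View pics/s1.png

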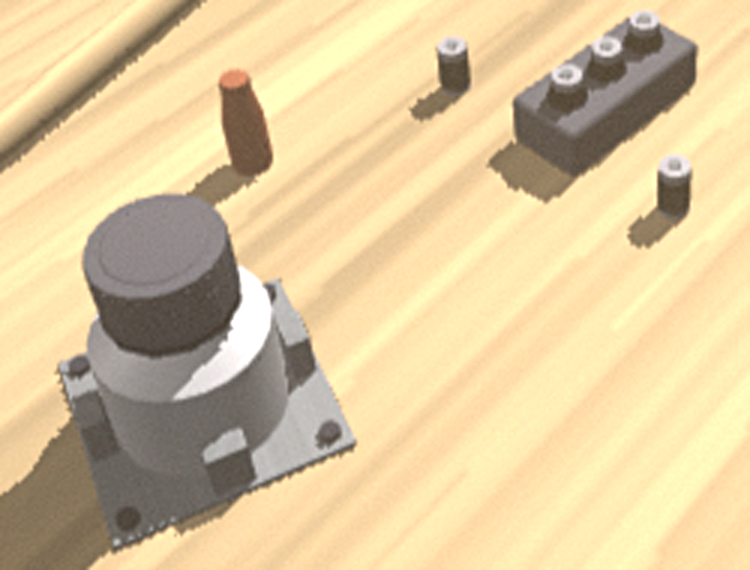

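View pics/t1.png

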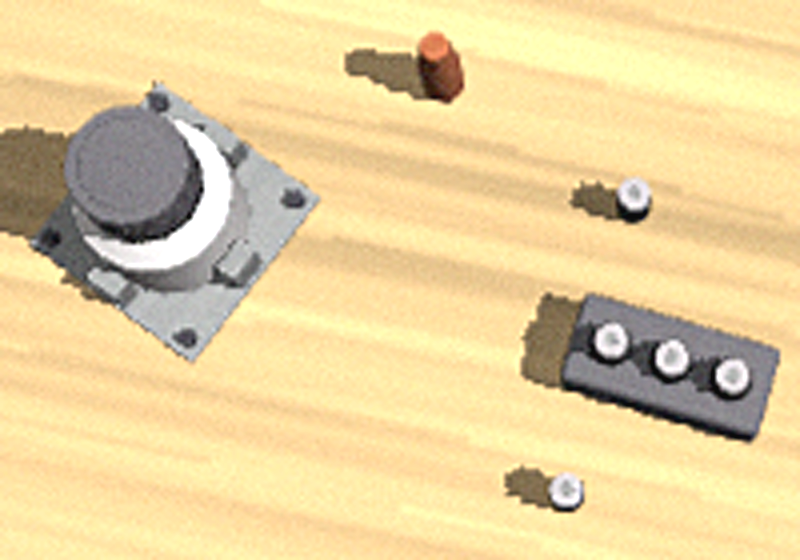

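Side crop (×3): cap top at (158,246), far cell top at (452,46), near cell top at (675,164), nozzle top at (235,77), fresh cells at (566,74), (607,46) and (644,20). Top crop (×4): cap top at (128,167), cells at (634,194) and (566,490), nozzle top at (436,42). The side mat mask was cut off, so I'll use (428,208) instead.

```bash
cat > m.py <<'E'
from h import *
S=lambda x,y:(130+x/3,230+y/3); T=lambda x,y:(165+x/4,165+y/4)
for n,a,b in(('cap',S(158,246),T(128,167)),('cfar',S(452,46),T(634,194)),('cnear',S(675,164),T(566,490)),
 ('noz',S(235,77),T(436,42)),('f1',S(566,74),T(610,340)),('f2',S(607,46),T(672,358)),('f3',S(644,20),T(732,376)),('mat',(428,208),(448,304))):
    p,e=tri('side0',a,'top0',b); print(n,p.round(1),round(e,1))
for q in [(157,82),(318,203),(193,360),(30,245)]: print('bracket',onz('top0',T(*q),5).round(1))
from scipy.spatial.transform import Rotation as R
s=robot.observe(); r=R.from_quat(s['orientation']); print(r.as_matrix().round(3))
E
python3 m.py
```

```text
cap [578.2 265.4 114.6] 0.4
cfar [637.5  19.3  33.6] 0.8
cnear [473.5  21.9  35.3] 0.8
noz [688.8 137.4  64.9] 2.6
f1 [553.   15.1  52.9] 0.3
f2 [550.2 -18.4  52.3] 0.8
f3 [547.5 -50.7  51.8] 0.5
mat [ 5.038e+02 -2.813e+02  4.000e-01] 2.1
bracket [654.2 295.9   5. ]
bracket [604.4 191.    5. ]
bracket [504.7 236.7   5. ]
bracket [548.7 340.6   5. ]
[[-0.922  0.387 -0.   ]
 [ 0.387  0.922 -0.002]
 [-0.    -0.002 -1.   ]]
```

The points fit: cell tops at about 35 mm, fresh cells at about 52, nozzle at 65, cap top at 115, and the bracket centre matches the cap at (578,265.5). I'll turn the tool clockwise first, which leaves range for the CCW turn, then shift above the jar.

```bash
cat > go.py <<'E'
import sys
from h import *
from scipy.spatial.transform import Rotation as R
s=robot.observe(); r=R.from_quat(s['orientation']); M=r.as_matrix(); p=s['ee_pos']
print('t',s['time'],'p',p.round(1),'yaw',np.degrees(np.arctan2(M[1,0],M[0,0])).round(1),'F',s['ft_force'].round(1),'gap',s['finger_gap'].round(3),'grip',s['grip_force'],'q7',s['joint_positions'][6].round(2))
a=[float(x) for x in sys.argv[1:]]
if len(a)>=3:
    if len(a)>3: # target tool-x yaw: levelled tool
        y=np.radians(a[3]); x=np.array([np.cos(y),np.sin(y),0]); z=np.array([0,0,-1.]); N=np.c_[x,np.cross(z,x),z]
        rv=R.from_matrix(M.T@N).as_rotvec(); print('turn total',(rv/np.pi).round(4)); M=N
    print('shift total (after turn)',(M.T@(np.array(a[:3])-p)/600).round(4))
E
python3 go.py 578 265.5 150 70
```

```text
Traceback (most recent call last):
  File "go.py", line 5, in <module>
    print('t',s['time'],'p',p.round(1),'yaw',np.degrees(np.arctan2(M[1,0],M[0,0])).round(1),'F',s['ft_force'].round(1),'gap',s['finger_gap'].round(3),'grip',s['grip_force'],'q7',s['joint_positions'][6].round(2))
                                                                                                                             ^^^^^^^^^^^^^^^^^^^^^
AttributeError: 'float' object has no attribute 'round'
```

```bash
sed -i "s/s\['finger_gap'\].round(3)/round(s['finger_gap'],3)/" go.py; python3 go.py 578 265.5 150 70
```

```text
t 0.1 p [251.7 598.7 213.7] yaw 157.2 F [ 0.4 -0.5 -0.4] gap 1.003 grip 0.0 q7 -0.06
turn total [-4.000e-04  4.000e-04  4.845e-01]
shift total (after turn) [-0.3359  0.701   0.1062]
```

Emit:
arm_command --motion '[{"az": 0.0538}, {"az": 0.0538}, {"az": 0.0538}, {"az": 0.0538}, {"az": 0.0538}, {"az": 0.0538}, {"az": 0.0538}, {"az": 0.0538}, {"az": 0.0538}, {}]' --jaw -1 --force 45

```text
validation failed for argument at $.mo...
```

Emit:
arm_command --motion '[{"tx": -0.0336, "ty": 0.0701}, {"tx": -0.0336, "ty": 0.0701}, {"tx": -0.0336, "ty": 0.0701}, {"tx": -0.0336, "ty": 0.0701}, {"tx": -0.0336, "ty": 0.0701}, {"tx": -0.0336, "ty": 0.0701}, {"tx": -0.0336, "ty": 0.0701}, {"tx": -0.0336, "ty": 0.0701}, {"tx": -0.0336, "ty": 0.0701}, {"tx": -0.0336, "ty": 0.0701}, {}, {}]'

```text
validation failed for argument at $.mo...
```

```bash
python3 go.py 578 265.5 88 70; python3 -c "
from h import *
c=cap('side','sA');d=cap('top','tA')
s=cv2.resize(c['frame'][150:450,60:360],(500,500))
t=cv2.resize(d['frame'][120:300,100:280],(300,300))
t=cv2.copyMakeBorder(t,0,200,0,0,0)
cv2.imwrite('pics/A.png',cv2.convertScaleAbs(np.hstack([s,t]),alpha=1.5,beta=10))"
```

```text
t 0.1 p [251.7 598.7 213.7] yaw 157.2 F [ 0.4 -0.5 -0.4] gap 1.003 grip 0.0 q7 -0.06
turn total [-4.000e-04  4.000e-04  4.845e-01]
shift total (after turn) [-0.3359  0.701   0.2095]
```

View pics/A.png

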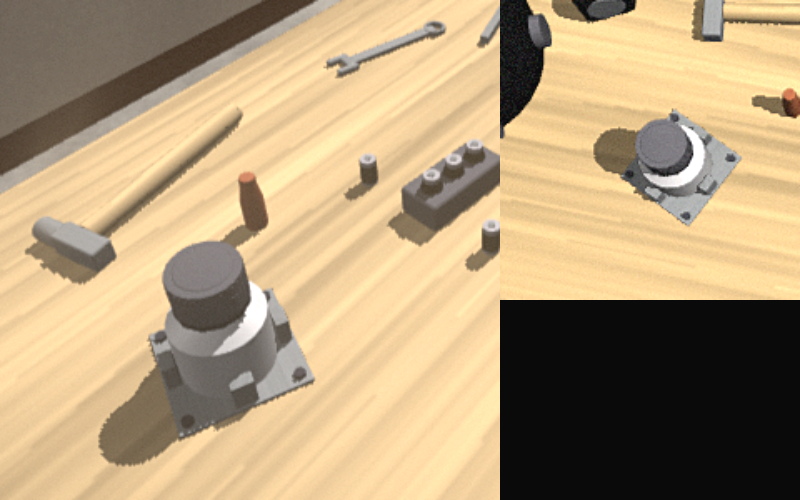

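The picture shows the arm hasn't moved: both calls were refused. Each row probably needs all six keys, so I'll try one full row.

Emit:
arm_command --motion '[{"tx": 0, "ty": 0, "tz": 0, "ax": 0, "ay": 0, "az": 0.0538}]' --jaw -1 --force 45

```text
time: 0.32
ee_pos: [251.9, 599.0, 214.2]
orientation: [0.282, 0.959, -0.0, -0.0]
ft_force: [-0.5, -0.8, -0.2]
finger_gap: 0.999
grip_force: 0.0
```

Emit:
arm_command --motion '[{"tx": 0, "ty": 0, "tz": 0, "ax": 0, "ay": 0, "az": 0.0538}, {"tx": 0, "ty": 0, "tz": 0, "ax": 0, "ay": 0, "az": 0.0538}, {"tx": 0, "ty": 0, "tz": 0, "ax": 0, "ay": 0, "az": 0.0538}, {"tx": 0, "ty": 0, "tz": 0, "ax": 0, "ay": 0, "az": 0.0538}, {"tx": 0, "ty": 0, "tz": 0, "ax": 0, "ay": 0, "az": 0.0538}, {"tx": 0, "ty": 0, "tz": 0, "ax": 0, "ay": 0, "az": 0.0538}, {"tx": 0, "ty": 0, "tz": 0, "ax": 0, "ay": 0, "az": 0.0538}, {"tx": 0, "ty": 0, "tz": 0, "ax": 0, "ay": 0, "az": 0.0538}, {"tx": 0, "ty": 0, "tz": 0, "ax": 0, "ay": 0, "az": 0}]'

```text
time: 1.45
ee_pos: [251.7, 599.1, 214.3]
orientation: [0.818, 0.575, -0.0, 0.0]
ft_force: [0.0, -0.4, -0.8]
finger_gap: 0.999
grip_force: 0.0
```

Emit:
arm_command --motion '[{"tx": -0.0336, "ty": 0.0701, "tz": 0.006, "ax": 0, "ay": 0, "az": 0}, {"tx": -0.0336, "ty": 0.0701, "tz": 0.006, "ax": 0, "ay": 0, "az": 0}, {"tx": -0.0336, "ty": 0.0701, "tz": 0.006, "ax": 0, "ay": 0, "az": 0}, {"tx": -0.0336, "ty": 0.0701, "tz": 0.006, "ax": 0, "ay": 0, "az": 0}, {"tx": -0.0336, "ty": 0.0701, "tz": 0.006, "ax": 0, "ay": 0, "az": 0}, {"tx": -0.0336, "ty": 0.0701, "tz": 0.006, "ax": 0, "ay": 0, "az": 0}, {"tx": -0.0336, "ty": 0.0701, "tz": 0.006, "ax": 0, "ay": 0, "az": 0}, {"tx": -0.0336, "ty": 0.0701, "tz": 0.006, "ax": 0, "ay": 0, "az": 0}, {"tx": -0.0336, "ty": 0.0701, "tz": 0.006, "ax": 0, "ay": 0, "az": 0}, {"tx": -0.0336, "ty": 0.0701, "tz": 0.006, "ax": 0, "ay": 0, "az": 0}, {"tx": 0, "ty": 0, "tz": 0, "ax": 0, "ay": 0, "az": 0}, {"tx": 0, "ty": 0, "tz": 0, "ax": 0, "ay": 0, "az": 0}]'

```text
time: 2.95
ee_pos: [577.8, 266.9, 178.3]
orientation: [0.818, 0.575, -0.0, -0.001]
ft_force: [-0.7, 0.7, 1.0]
finger_gap: 0.998
grip_force: 0.0
```

```bash
python3 go.py 578 265.5 88 70; python3 -c "
from h import *
c=cap('side','sA');d=cap('top','tA')
s=cv2.resize(c['frame'][150:450,60:360],(500,500))
t=cv2.resize(d['frame'][120:300,100:280],(300,300))
t=cv2.copyMakeBorder(t,0,200,0,0,0)
cv2.imwrite('pics/A2.png',cv2.convertScaleAbs(np.hstack([s,t]),alpha=1.5,beta=10))"
```

```text
t 2.95 p [577.8 266.9 178.3] yaw 70.2 F [-0.7  0.7  1. ] gap 0.998 grip 0.0 q7 -0.64
turn total [-0.0003 -0.0001  0.001 ]
shift total (after turn) [-0.0021  0.0011  0.1506]
```

View pics/A2.png

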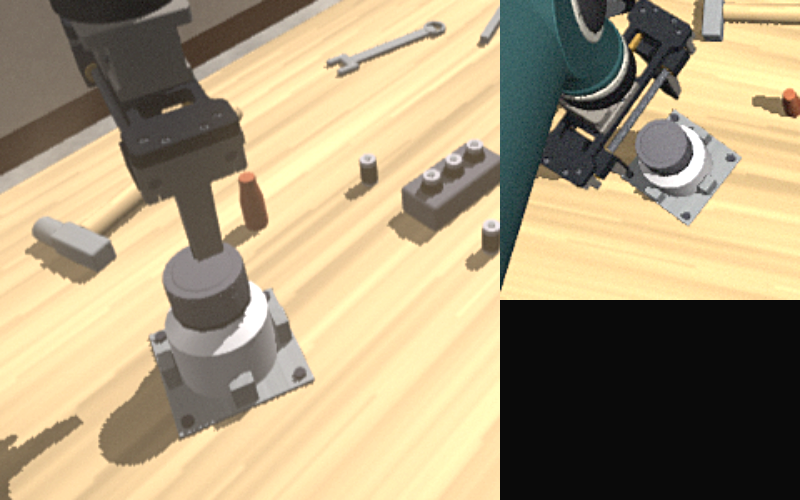

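The gripper is above the cap with one finger visible, its tip at about crop (205,255). I'll check that against a projection of the TCP.

```bash
python3 -c "
from h import *
f=lambda p:((proj('sA',p)-[60,150])*500/300).round()
for k in (1,-1):
  print(f([577.8+k*.94*55,266.9-k*.34*55,178]))
print(f([578,266,115]))"
```

```text
[163. 171.]
[210. 259.]
[204. 270.]
```

The projection (210,259) matches, so I'll descend and grip.

Emit:
arm_command --motion '[{"tx": -0.0021, "ty": 0.0011, "tz": 0.04, "ax": 0, "ay": 0, "az": 0.001}, {"tx": 0, "ty": 0, "tz": 0.04, "ax": 0, "ay": 0, "az": 0}, {"tx": 0, "ty": 0, "tz": 0.03, "ax": 0, "ay": 0, "az": 0}, {"tx": 0, "ty": 0, "tz": 0.02, "ax": 0, "ay": 0, "az": 0}, {"tx": 0, "ty": 0, "tz": 0.02, "ax": 0, "ay": 0, "az": 0}, {"tx": 0, "ty": 0, "tz": 0, "ax": 0, "ay": 0, "az": 0}, {"tx": 0, "ty": 0, "tz": 0, "ax": 0, "ay": 0, "az": 0}]'

```text
time: 3.92
ee_pos: [579.0, 264.9, 89.1]
orientation: [0.82, 0.573, 0.0, 0.0]
ft_force: [-0.3, 0.8, -0.6]
finger_gap: 1.0
grip_force: 0.0
```

Emit:
arm_command --motion '[{"tx": 0, "ty": 0, "tz": 0, "ax": 0, "ay": 0, "az": 0}, {"tx": 0, "ty": 0, "tz": 0, "ax": 0, "ay": 0, "az": 0}, {"tx": 0, "ty": 0, "tz": 0, "ax": 0, "ay": 0, "az": 0}, {"tx": 0, "ty": 0, "tz": 0, "ax": 0, "ay": 0, "az": 0}, {"tx": 0, "ty": 0, "tz": 0, "ax": 0, "ay": 0, "az": 0}, {"tx": 0, "ty": 0, "tz": 0, "ax": 0, "ay": 0, "az": 0}]' --jaw 1 --force 45

```text
time: 4.68
ee_pos: [578.5, 264.9, 88.8]
orientation: [0.82, 0.573, -0.0, -0.0]
ft_force: [-2.2, -0.3, 2.8]
finger_gap: 0.67
grip_force: 45.0
```

Gripped at about 62 mm. Now I'll press down.

Emit:
arm_command --motion '[{"tx": 0, "ty": 0, "tz": 0.003, "ax": 0, "ay": 0, "az": 0}, {"tx": 0, "ty": 0, "tz": 0.003, "ax": 0, "ay": 0, "az": 0}, {"tx": 0, "ty": 0, "tz": 0.003, "ax": 0, "ay": 0, "az": 0}, {"tx": 0, "ty": 0, "tz": 0.001, "ax": 0, "ay": 0, "az": 0}, {"tx": 0, "ty": 0, "tz": 0, "ax": 0, "ay": 0, "az": 0}, {"tx": 0, "ty": 0, "tz": 0, "ax": 0, "ay": 0, "az": 0}]'

```text
time: 5.42
ee_pos: [578.6, 265.0, 83.4]
orientation: [0.82, 0.573, 0.0, -0.0]
ft_force: [-4.0, -1.2, 8.0]
finger_gap: 0.665
grip_force: 45.0
```

Emit:
arm_command --motion '[{"tx": 0, "ty": 0, "tz": 0.001, "ax": 0, "ay": 0, "az": -0.03}, {"tx": 0, "ty": 0, "tz": 0, "ax": 0, "ay": 0, "az": -0.04}, {"tx": 0, "ty": 0, "tz": 0, "ax": 0, "ay": 0, "az": -0.04}, {"tx": 0, "ty": 0, "tz": 0, "ax": 0, "ay": 0, "az": -0.04}, {"tx": 0, "ty": 0, "tz": 0, "ax": 0, "ay": 0, "az": -0.04}, {"tx": 0, "ty": 0, "tz": 0, "ax": 0, "ay": 0, "az": -0.04}, {"tx": 0, "ty": 0, "tz": 0, "ax": 0, "ay": 0, "az": -0.04}, {"tx": 0, "ty": 0, "tz": 0, "ax": 0, "ay": 0, "az": -0.04}, {"tx": 0, "ty": 0, "tz": 0, "ax": 0, "ay": 0, "az": -0.04}, {"tx": 0, "ty": 0, "tz": 0, "ax": 0, "ay": 0, "az": -0.03}, {"tx": 0, "ty": 0, "tz": 0, "ax": 0, "ay": 0, "az": 0}]'

```text
time: 6.8
ee_pos: [580.2, 265.5, 83.5]
orientation: [0.356, 0.935, 0.002, 0.001]
ft_force: [0.6, 0.3, 7.9]
finger_gap: 0.667
grip_force: 45.0
```

```bash
python3 go.py; python3 -c "
from rig import robot
print(robot.observe()['wrist_torque'])"
```

```text
t 6.8 p [580.2 265.5  83.5] yaw 138.3 F [0.6 0.3 7.9] gap 0.667 grip 45.00232461421547 q7 0.41
[-0.08010447  0.2579896   0.03179962]
```

Turned 68° with no residual torque. I'll lift a little and watch the force.

Emit:
arm_command --motion '[{"tx": 0, "ty": 0, "tz": -0.005, "ax": 0, "ay": 0, "az": 0}, {"tx": 0, "ty": 0, "tz": -0.005, "ax": 0, "ay": 0, "az": 0}, {"tx": 0, "ty": 0, "tz": -0.008, "ax": 0, "ay": 0, "az": 0}, {"tx": 0, "ty": 0, "tz": -0.008, "ax": 0, "ay": 0, "az": 0}, {"tx": 0, "ty": 0, "tz": 0, "ax": 0, "ay": 0, "az": 0}]'

```text
time: 7.42
ee_pos: [579.5, 265.6, 98.0]
orientation: [0.356, 0.934, 0.001, 0.001]
ft_force: [3.2, 3.3, 0.8]
finger_gap: 0.662
grip_force: 45.0
```

Emit:
arm_command --motion '[{"tx": 0, "ty": 0, "tz": -0.03, "ax": 0, "ay": 0, "az": 0}, {"tx": 0, "ty": 0, "tz": -0.04, "ax": 0, "ay": 0, "az": 0}, {"tx": 0, "ty": 0, "tz": -0.04, "ax": 0, "ay": 0, "az": 0}, {"tx": 0, "ty": 0, "tz": 0, "ax": 0, "ay": 0, "az": 0}]'

```text
time: 7.92
ee_pos: [579.0, 264.6, 165.3]
orientation: [0.356, 0.934, 0.001, 0.001]
ft_force: [0.5, -0.3, -0.1]
finger_gap: 0.666
grip_force: 45.0
```

```bash
python3 go.py 504 -281 60 138; python3 -c "
from h import *
c=cap('side','sB')
cv2.imwrite('pics/B.png',cv2.convertScaleAbs(cv2.resize(c['frame'][150:450,60:360],(500,500)),alpha=1.5,beta=10))"
```

```text
t 7.925 p [579.  264.6 165.3] yaw 138.2 F [ 0.5 -0.3 -0.1] gap 0.666 grip 44.99977957275405 q7 0.4
turn total [0.0005 0.0003 0.0014]
shift total (after turn) [-0.5156 -0.7594  0.1755]
```

View pics/B.png

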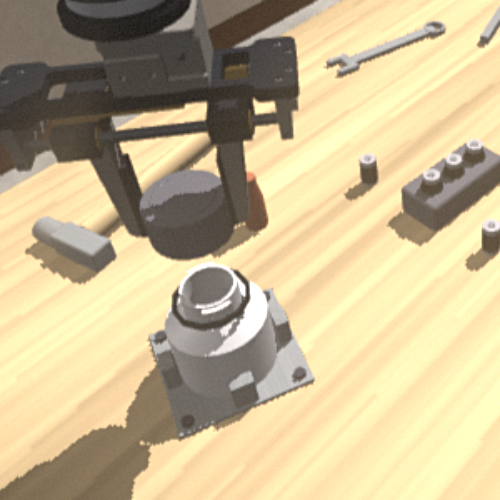

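The cap is in the gripper and the jar mouth is open at crop (210,285). Now I'll carry the cap to the mat.

Emit:
arm_command --motion '[{"tx": -0.0516, "ty": -0.0759, "tz": 0, "ax": 0, "ay": 0, "az": 0}, {"tx": -0.0516, "ty": -0.0759, "tz": 0, "ax": 0, "ay": 0, "az": 0}, {"tx": -0.0516, "ty": -0.0759, "tz": 0, "ax": 0, "ay": 0, "az": 0}, {"tx": -0.0516, "ty": -0.0759, "tz": 0, "ax": 0, "ay": 0, "az": 0}, {"tx": -0.0516, "ty": -0.0759, "tz": 0, "ax": 0, "ay": 0, "az": 0}, {"tx": -0.0516, "ty": -0.0759, "tz": 0, "ax": 0, "ay": 0, "az": 0}, {"tx": -0.0516, "ty": -0.0759, "tz": 0, "ax": 0, "ay": 0, "az": 0}, {"tx": -0.0516, "ty": -0.0759, "tz": 0, "ax": 0, "ay": 0, "az": 0}, {"tx": -0.0516, "ty": -0.0759, "tz": 0, "ax": 0, "ay": 0, "az": 0}, {"tx": -0.0516, "ty": -0.0759, "tz": 0, "ax": 0, "ay": 0, "az": 0}, {"tx": 0, "ty": 0, "tz": 0.05, "ax": 0, "ay": 0, "az": 0}, {"tx": 0, "ty": 0, "tz": 0.05, "ax": 0, "ay": 0, "az": 0}]'

```text
time: 9.48
ee_pos: [504.8, -281.7, 101.6]
orientation: [0.357, 0.934, -0.0, -0.001]
ft_force: [0.5, 0.4, -0.8]
finger_gap: 0.666
grip_force: 45.0
```

Emit:
arm_command --motion '[{"tx": 0, "ty": 0, "tz": 0.04, "ax": 0, "ay": 0, "az": 0}, {"tx": 0, "ty": 0, "tz": 0.04, "ax": 0, "ay": 0, "az": 0}, {"tx": 0, "ty": 0, "tz": 0, "ax": 0, "ay": 0, "az": 0}, {"tx": 0, "ty": 0, "tz": 0, "ax": 0, "ay": 0, "az": 0}]'

```text
time: 9.98
ee_pos: [506.3, -281.2, 55.6]
orientation: [0.356, 0.934, -0.0, -0.0]
ft_force: [0.1, 0.6, -1.2]
finger_gap: 0.664
grip_force: 45.0
```

```bash
python3 go.py 504 -281 11 138
```

```text
t 9.975 p [ 506.3 -281.2   55.6] yaw 138.3 F [ 0.1  0.6 -1.2] gap 0.664 grip 44.99977928222506 q7 1.44
turn total [-0.0001 -0.0002  0.0014]
shift total (after turn) [ 0.003  -0.0023  0.0744]
```

Emit:
arm_command --motion '[{"tx": 0.003, "ty": -0.002, "tz": 0.03, "ax": 0, "ay": 0, "az": 0}, {"tx": 0, "ty": 0, "tz": 0.025, "ax": 0, "ay": 0, "az": 0}, {"tx": 0, "ty": 0, "tz": 0.01, "ax": 0, "ay": 0, "az": 0}, {"tx": 0, "ty": 0, "tz": 0.004, "ax": 0, "ay": 0, "az": 0}, {"tx": 0, "ty": 0, "tz": 0.003, "ax": 0, "ay": 0, "az": 0}, {"tx": 0, "ty": 0, "tz": 0, "ax": 0, "ay": 0, "az": 0}, {"tx": 0, "ty": 0, "tz": 0, "ax": 0, "ay": 0, "az": 0}]'

```text
time: 10.85
ee_pos: [504.6, -280.9, 12.7]
orientation: [0.356, 0.934, 0.0, 0.0]
ft_force: [-0.3, -1.0, -0.2]
finger_gap: 0.666
grip_force: 45.0
```

Emit:
arm_command --motion '[{"tx": 0, "ty": 0, "tz": 0.0015, "ax": 0, "ay": 0, "az": 0}, {"tx": 0, "ty": 0, "tz": 0.0015, "ax": 0, "ay": 0, "az": 0}, {"tx": 0, "ty": 0, "tz": 0.0015, "ax": 0, "ay": 0, "az": 0}, {"tx": 0, "ty": 0, "tz": 0, "ax": 0, "ay": 0, "az": 0}]'

```text
time: 11.35
ee_pos: [504.5, -280.8, 10.7]
orientation: [0.356, 0.934, 0.0, 0.0]
ft_force: [-2.8, 1.6, 8.9]
finger_gap: 0.664
grip_force: 45.0
```

Contact at TCP z = 10.7 mm, as predicted. Release, then go straight up.

Emit:
arm_command --motion '[{"tx": 0, "ty": 0, "tz": 0, "ax": 0, "ay": 0, "az": 0}, {"tx": 0, "ty": 0, "tz": 0, "ax": 0, "ay": 0, "az": 0}, {"tx": 0, "ty": 0, "tz": 0, "ax": 0, "ay": 0, "az": 0}, {"tx": 0, "ty": 0, "tz": 0, "ax": 0, "ay": 0, "az": 0}, {"tx": 0, "ty": 0, "tz": 0, "ax": 0, "ay": 0, "az": 0}, {"tx": 0, "ty": 0, "tz": -0.02, "ax": 0, "ay": 0, "az": 0}, {"tx": 0, "ty": 0, "tz": -0.05, "ax": 0, "ay": 0, "az": 0}, {"tx": 0, "ty": 0, "tz": -0.08, "ax": 0, "ay": 0, "az": 0}, {"tx": 0, "ty": 0, "tz": -0.08, "ax": 0, "ay": 0, "az": 0}, {"tx": 0, "ty": 0, "tz": 0, "ax": 0, "ay": 0, "az": 0}]' --jaw -1

```text
time: 12.6
ee_pos: [506.9, -282.3, 152.6]
orientation: [0.356, 0.934, -0.0, 0.004]
ft_force: [-0.1, 0.4, -0.8]
finger_gap: 1.0
grip_force: 0.0
```

```bash
python3 go.py 473.5 22 110 180
```

```text
t 12.6 p [ 506.9 -282.3  152.6] yaw 138.3 F [-0.1  0.4 -0.8] gap 1.0 grip 0.0 q7 1.41
turn total [-1.000e-04  2.900e-03 -2.319e-01]
shift total (after turn) [0.0556 0.5072 0.071 ]
```

Emit:
arm_command --motion '[{"tx": 0, "ty": 0, "tz": 0, "ax": 0, "ay": 0, "az": -0.0464}, {"tx": 0, "ty": 0, "tz": 0, "ax": 0, "ay": 0, "az": -0.0464}, {"tx": 0, "ty": 0, "tz": 0, "ax": 0, "ay": 0, "az": -0.0464}, {"tx": 0, "ty": 0, "tz": 0, "ax": 0, "ay": 0, "az": -0.0464}, {"tx": 0, "ty": 0, "tz": 0, "ax": 0, "ay": 0, "az": -0.0464}, {"tx": 0.0093, "ty": 0.0845, "tz": 0, "ax": 0, "ay": 0, "az": 0}, {"tx": 0.0093, "ty": 0.0845, "tz": 0, "ax": 0, "ay": 0, "az": 0}, {"tx": 0.0093, "ty": 0.0845, "tz": 0, "ax": 0, "ay": 0, "az": 0}, {"tx": 0.0093, "ty": 0.0845, "tz": 0, "ax": 0, "ay": 0, "az": 0}, {"tx": 0.0093, "ty": 0.0845, "tz": 0, "ax": 0, "ay": 0, "az": 0}, {"tx": 0.0093, "ty": 0.0845, "tz": 0, "ax": 0, "ay": 0, "az": 0}, {"tx": 0, "ty": 0, "tz": 0.04, "ax": 0, "ay": 0, "az": 0}]' --jaw 0.1 --force 15

```text
time: 14.1
ee_pos: [471.1, 27.8, 124.4]
orientation: [-0.004, 1.0, 0.001, 0.001]
ft_force: [-0.4, -0.3, -0.1]
finger_gap: 0.452
grip_force: 0.0
```

Emit:
arm_command --motion '[{"tx": 0, "ty": 0, "tz": 0.04, "ax": 0, "ay": 0, "az": 0}, {"tx": 0, "ty": 0, "tz": 0, "ax": 0, "ay": 0, "az": 0}, {"tx": 0, "ty": 0, "tz": 0, "ax": 0, "ay": 0, "az": 0}]'

```text
time: 14.48
ee_pos: [470.9, 23.3, 100.1]
orientation: [-0.0, 1.0, 0.0, 0.0]
ft_force: [-0.1, -0.1, -0.2]
finger_gap: 0.45
grip_force: 0.0
```

```bash
python3 go.py 473.5 22 14 180;  python3 -c "
from h import *
c=cap('side','sC');d=cap('top','tC')
g=lambda i:cv2.convertScaleAbs(i,alpha=1.6,beta=10)
cv2.imwrite('pics/C.png',g(np.hstack([cv2.resize(c['frame'][170:330,280:480],(500,400)),cv2.resize(d['frame'][220:360,400:500],(286,400))])))"
```

```text
t 14.475 p [470.9  23.3 100.1] yaw -180.0 F [-0.1 -0.1 -0.2] gap 0.45 grip 0.0 q7 1.43
turn total [0.     0.0001 0.0001]
shift total (after turn) [-0.0043 -0.0021  0.1435]
```

View pics/C.png

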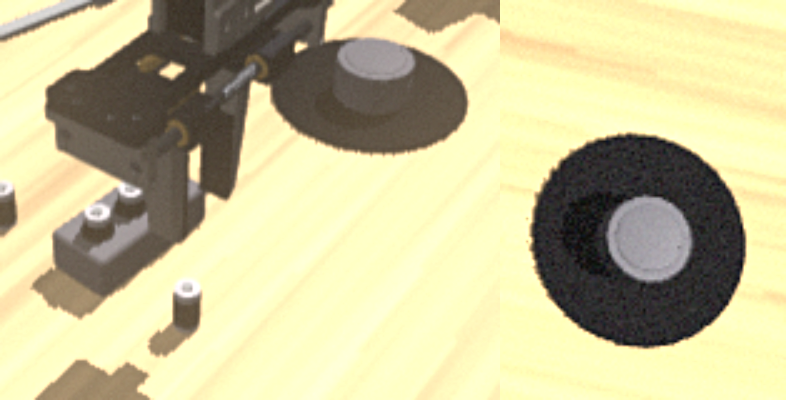

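The cap stands upright near the middle of the mat (top crop 650,238), and the cell is still upright at (186,305). I'll descend on the near cell.

Emit:
arm_command --motion '[{"tx": -0.0043, "ty": -0.0021, "tz": 0.05, "ax": 0, "ay": 0, "az": 0}, {"tx": 0, "ty": 0, "tz": 0.04, "ax": 0, "ay": 0, "az": 0}, {"tx": 0, "ty": 0, "tz": 0.03, "ax": 0, "ay": 0, "az": 0}, {"tx": 0, "ty": 0, "tz": 0.023, "ax": 0, "ay": 0, "az": 0}, {"tx": 0, "ty": 0, "tz": 0, "ax": 0, "ay": 0, "az": 0}, {"tx": 0, "ty": 0, "tz": 0, "ax": 0, "ay": 0, "az": 0}]'

```text
time: 15.32
ee_pos: [473.9, 22.1, 14.5]
orientation: [-0.0, 1.0, 0.0, 0.001]
ft_force: [0.2, -0.8, 0.1]
finger_gap: 0.452
grip_force: 0.0
```

Emit:
arm_command --motion '[{"tx": 0, "ty": 0, "tz": 0, "ax": 0, "ay": 0, "az": 0}, {"tx": 0, "ty": 0, "tz": 0, "ax": 0, "ay": 0, "az": 0}, {"tx": 0, "ty": 0, "tz": 0, "ax": 0, "ay": 0, "az": 0}, {"tx": 0, "ty": 0, "tz": 0, "ax": 0, "ay": 0, "az": 0}, {"tx": 0, "ty": 0, "tz": 0, "ax": 0, "ay": 0, "az": 0}]' --jaw 1 --force 15

```text
time: 15.95
ee_pos: [473.6, 22.1, 14.2]
orientation: [-0.0, 1.0, 0.0, 0.0]
ft_force: [0.2, -0.7, 4.9]
finger_gap: 0.191
grip_force: 15.0
```

Emit:
arm_command --motion '[{"tx": 0, "ty": 0, "tz": -0.03, "ax": 0, "ay": 0, "az": 0}, {"tx": 0, "ty": 0, "tz": -0.06, "ax": 0, "ay": 0, "az": 0}, {"tx": 0, "ty": 0, "tz": -0.09, "ax": 0, "ay": 0, "az": 0}, {"tx": 0, "ty": 0, "tz": -0.06, "ax": 0, "ay": 0, "az": 0}, {"tx": 0, "ty": 0, "tz": 0, "ax": 0, "ay": 0, "az": 0}]'

```text
time: 16.58
ee_pos: [475.1, 22.2, 160.3]
orientation: [-0.0, 1.0, 0.0, 0.003]
ft_force: [0.5, -0.0, 0.7]
finger_gap: 0.191
grip_force: 15.0
```

```bash
python3 go.py 585 265.5 150 180
```

```text
t 16.575 p [475.1  22.2 160.3] yaw -180.0 F [ 0.5 -0.   0.7] gap 0.191 grip 14.995785355567932 q7 1.44
turn total [0.0002 0.0018 0.0001]
shift total (after turn) [-0.1832  0.4054  0.0172]
```

Emit:
arm_command --motion '[{"tx": -0.0305, "ty": 0.0676, "tz": 0, "ax": 0, "ay": 0, "az": 0}, {"tx": -0.0305, "ty": 0.0676, "tz": 0, "ax": 0, "ay": 0, "az": 0}, {"tx": -0.0305, "ty": 0.0676, "tz": 0, "ax": 0, "ay": 0, "az": 0}, {"tx": -0.0305, "ty": 0.0676, "tz": 0, "ax": 0, "ay": 0, "az": 0}, {"tx": -0.0305, "ty": 0.0676, "tz": 0, "ax": 0, "ay": 0, "az": 0}, {"tx": -0.0305, "ty": 0.0676, "tz": 0, "ax": 0, "ay": 0, "az": 0}, {"tx": 0, "ty": 0, "tz": 0, "ax": 0, "ay": 0, "az": 0}, {"tx": 0, "ty": 0, "tz": 0, "ax": 0, "ay": 0, "az": 0}, {"tx": 0, "ty": 0, "tz": 0, "ax": 0, "ay": 0, "az": 0}]'

```text
time: 17.7
ee_pos: [582.6, 263.7, 157.2]
orientation: [0.001, 1.0, -0.001, -0.001]
ft_force: [0.5, 0.7, 0.6]
finger_gap: 0.191
grip_force: 15.0
```

```bash
python3 go.py 585 265.5 102 180; python3 -c "
from h import *
c=cap('side','sD')
cv2.imwrite('pics/D.png',cv2.convertScaleAbs(cv2.resize(c['frame'][230:430,100:300],(600,600)),alpha=1.5,beta=10))"
```

```text
t 17.7 p [582.6 263.7 157.2] yaw 179.9 F [0.5 0.7 0.6] gap 0.191 grip 14.99581128358841 q7 1.04
turn total [-0.0004 -0.0003 -0.0004]
shift total (after turn) [-0.0039  0.0029  0.092 ]
```

View pics/D.png

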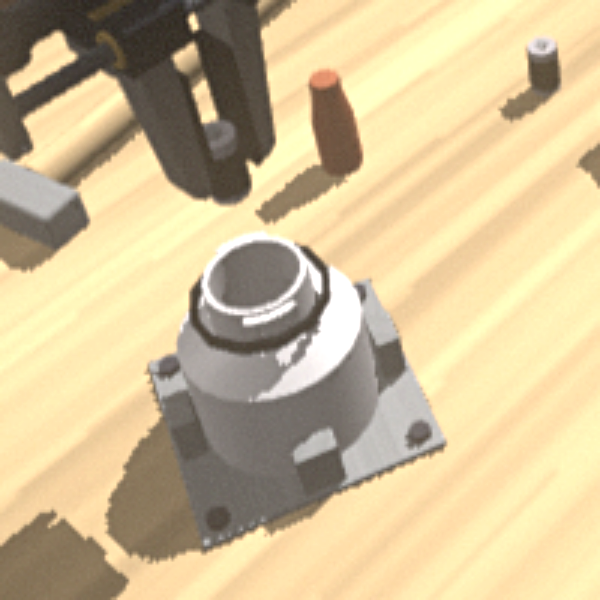

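The cell is held between the fingertips with its lower end free at (232,195), above the mouth at (257,272). I'll lower it and release.

Emit:
arm_command --motion '[{"tx": -0.0039, "ty": 0.0029, "tz": 0.03, "ax": 0, "ay": 0, "az": 0}, {"tx": 0, "ty": 0, "tz": 0.03, "ax": 0, "ay": 0, "az": 0}, {"tx": 0, "ty": 0, "tz": 0.017, "ax": 0, "ay": 0, "az": 0}, {"tx": 0, "ty": 0, "tz": 0.014, "ax": 0, "ay": 0, "az": 0}, {"tx": 0, "ty": 0, "tz": 0, "ax": 0, "ay": 0, "az": 0}, {"tx": 0, "ty": 0, "tz": 0, "ax": 0, "ay": 0, "az": 0}]'

```text
time: 18.5
ee_pos: [585.6, 267.5, 103.7]
orientation: [-0.0, 1.0, 0.0, 0.0]
ft_force: [0.0, 0.9, -0.6]
finger_gap: 0.192
grip_force: 15.0
```

No contact, so I'll release and lift.

Emit:
arm_command --motion '[{"tx": 0, "ty": 0, "tz": 0, "ax": 0, "ay": 0, "az": 0}, {"tx": 0, "ty": 0, "tz": 0, "ax": 0, "ay": 0, "az": 0}, {"tx": 0, "ty": 0, "tz": 0, "ax": 0, "ay": 0, "az": 0}, {"tx": 0, "ty": 0, "tz": 0, "ax": 0, "ay": 0, "az": 0}, {"tx": 0, "ty": 0, "tz": -0.03, "ax": 0, "ay": 0, "az": 0}, {"tx": 0, "ty": 0, "tz": -0.06, "ax": 0, "ay": 0, "az": 0}, {"tx": 0, "ty": 0, "tz": 0, "ax": 0, "ay": 0, "az": 0}]' --jaw 0.1

```text
time: 19.38
ee_pos: [587.6, 268.5, 161.8]
orientation: [-0.0, 1.0, 0.002, 0.003]
ft_force: [1.2, -0.8, 0.4]
finger_gap: 0.451
grip_force: 0.0
```

```bash
python3 go.py 637.5 19.3 110 180; python3 -c "
from h import *
cap('side','sE')"
```

```text
t 19.375 p [587.6 268.5 161.8] yaw -180.0 F [ 1.2 -0.8  0.4] gap 0.451 grip 0.0 q7 1.04
turn total [0.0011 0.0021 0.0001]
shift total (after turn) [-0.0832 -0.4153  0.0863]
```

Emit:
arm_command --motion '[{"tx": -0.0139, "ty": -0.0692, "tz": 0, "ax": 0, "ay": 0, "az": 0}, {"tx": -0.0139, "ty": -0.0692, "tz": 0, "ax": 0, "ay": 0, "az": 0}, {"tx": -0.0139, "ty": -0.0692, "tz": 0, "ax": 0, "ay": 0, "az": 0}, {"tx": -0.0139, "ty": -0.0692, "tz": 0, "ax": 0, "ay": 0, "az": 0}, {"tx": -0.0139, "ty": -0.0692, "tz": 0, "ax": 0, "ay": 0, "az": 0}, {"tx": -0.0139, "ty": -0.0692, "tz": 0, "ax": 0, "ay": 0, "az": 0}, {"tx": 0, "ty": 0, "tz": 0.04, "ax": 0, "ay": 0, "az": 0}, {"tx": 0, "ty": 0, "tz": 0.04, "ax": 0, "ay": 0, "az": 0}, {"tx": 0, "ty": 0, "tz": 0, "ax": 0, "ay": 0, "az": 0}, {"tx": 0, "ty": 0, "tz": 0, "ax": 0, "ay": 0, "az": 0}]'

```text
time: 20.68
ee_pos: [635.8, 18.3, 109.8]
orientation: [-0.0, 1.0, 0.0, 0.0]
ft_force: [0.8, 0.2, 0.2]
finger_gap: 0.449
grip_force: 0.0
```

```bash
python3 go.py 637.5 19.3 14 180
```

```text
t 20.675 p [635.8  18.3 109.8] yaw -180.0 F [0.8 0.2 0.2] gap 0.449 grip 0.0 q7 1.46
turn total [0.     0.0002 0.0002]
shift total (after turn) [-0.0028  0.0016  0.1597]
```

Emit:
arm_command --motion '[{"tx": -0.0028, "ty": 0.0016, "tz": 0.06, "ax": 0, "ay": 0, "az": 0}, {"tx": 0, "ty": 0, "tz": 0.05, "ax": 0, "ay": 0, "az": 0}, {"tx": 0, "ty": 0, "tz": 0.03, "ax": 0, "ay": 0, "az": 0}, {"tx": 0, "ty": 0, "tz": 0.02, "ax": 0, "ay": 0, "az": 0}, {"tx": 0, "ty": 0, "tz": 0, "ax": 0, "ay": 0, "az": 0}, {"tx": 0, "ty": 0, "tz": 0, "ax": 0, "ay": 0, "az": 0}]'

```text
time: 21.42
ee_pos: [638.0, 19.2, 14.3]
orientation: [-0.0, 1.0, 0.0, 0.001]
ft_force: [0.1, 0.1, -0.1]
finger_gap: 0.448
grip_force: 0.0
```

Emit:
arm_command --motion '[{"tx": 0, "ty": 0, "tz": 0, "ax": 0, "ay": 0, "az": 0}, {"tx": 0, "ty": 0, "tz": 0, "ax": 0, "ay": 0, "az": 0}, {"tx": 0, "ty": 0, "tz": 0, "ax": 0, "ay": 0, "az": 0}, {"tx": 0, "ty": 0, "tz": 0, "ax": 0, "ay": 0, "az": 0}, {"tx": 0, "ty": 0, "tz": 0, "ax": 0, "ay": 0, "az": 0}]' --jaw 1 --force 15

```text
time: 22.05
ee_pos: [637.5, 19.1, 13.7]
orientation: [-0.0, 1.0, 0.0, 0.0]
ft_force: [-0.1, -0.6, 4.1]
finger_gap: 0.188
grip_force: 15.0
```

Emit:
arm_command --motion '[{"tx": 0, "ty": 0, "tz": -0.03, "ax": 0, "ay": 0, "az": 0}, {"tx": 0, "ty": 0, "tz": -0.06, "ax": 0, "ay": 0, "az": 0}, {"tx": 0, "ty": 0, "tz": -0.09, "ax": 0, "ay": 0, "az": 0}, {"tx": 0, "ty": 0, "tz": -0.06, "ax": 0, "ay": 0, "az": 0}, {"tx": 0, "ty": 0, "tz": 0, "ax": 0, "ay": 0, "az": 0}]'

```text
time: 22.68
ee_pos: [639.4, 19.2, 161.9]
orientation: [-0.0, 1.0, 0.0, 0.004]
ft_force: [0.3, -0.8, -0.7]
finger_gap: 0.191
grip_force: 15.0
```

```bash
python3 go.py 572 265.5 150 180
```

```text
t 22.675 p [639.4  19.2 161.9] yaw -180.0 F [ 0.3 -0.8 -0.7] gap 0.191 grip 14.999069273471832 q7 1.46
turn total [0.0002 0.0024 0.0001]
shift total (after turn) [0.1124 0.4105 0.0198]
```

Emit:
arm_command --motion '[{"tx": 0.0187, "ty": 0.0684, "tz": 0, "ax": 0, "ay": 0, "az": 0}, {"tx": 0.0187, "ty": 0.0684, "tz": 0, "ax": 0, "ay": 0, "az": 0}, {"tx": 0.0187, "ty": 0.0684, "tz": 0, "ax": 0, "ay": 0, "az": 0}, {"tx": 0.0187, "ty": 0.0684, "tz": 0, "ax": 0, "ay": 0, "az": 0}, {"tx": 0.0187, "ty": 0.0684, "tz": 0, "ax": 0, "ay": 0, "az": 0}, {"tx": 0.0187, "ty": 0.0684, "tz": 0, "ax": 0, "ay": 0, "az": 0}, {"tx": 0, "ty": 0, "tz": 0, "ax": 0, "ay": 0, "az": 0}, {"tx": 0, "ty": 0, "tz": 0, "ax": 0, "ay": 0, "az": 0}, {"tx": 0, "ty": 0, "tz": 0, "ax": 0, "ay": 0, "az": 0}]'

```text
time: 23.8
ee_pos: [570.2, 263.3, 156.9]
orientation: [0.001, 1.0, -0.001, -0.0]
ft_force: [-0.5, 0.2, -0.3]
finger_gap: 0.19
grip_force: 15.0
```

```bash
python3 go.py 572 265.5 102.5 180
```

```text
t 23.8 p [570.2 263.3 156.9] yaw 179.9 F [-0.5  0.2 -0.3] gap 0.19 grip 14.999045133590698 q7 1.03
turn total [-0.0004 -0.0001 -0.0007]
shift total (after turn) [-0.003   0.0036  0.0907]
```

Emit:
arm_command --motion '[{"tx": -0.0025, "ty": 0.0025, "tz": 0.03, "ax": 0, "ay": 0, "az": 0}, {"tx": 0, "ty": 0, "tz": 0.03, "ax": 0, "ay": 0, "az": 0}, {"tx": 0, "ty": 0, "tz": 0.017, "ax": 0, "ay": 0, "az": 0}, {"tx": 0, "ty": 0, "tz": 0.013, "ax": 0, "ay": 0, "az": 0}, {"tx": 0, "ty": 0, "tz": 0, "ax": 0, "ay": 0, "az": 0}, {"tx": 0, "ty": 0, "tz": 0, "ax": 0, "ay": 0, "az": 0}]'

```text
time: 24.55
ee_pos: [571.6, 267.1, 103.7]
orientation: [-0.0, 1.0, 0.0, 0.0]
ft_force: [-0.6, 0.1, -0.1]
finger_gap: 0.193
grip_force: 15.0
```

Emit:
arm_command --motion '[{"tx": 0, "ty": 0, "tz": 0, "ax": 0, "ay": 0, "az": 0}, {"tx": 0, "ty": 0, "tz": 0, "ax": 0, "ay": 0, "az": 0}, {"tx": 0, "ty": 0, "tz": 0, "ax": 0, "ay": 0, "az": 0}, {"tx": 0, "ty": 0, "tz": 0, "ax": 0, "ay": 0, "az": 0}, {"tx": 0, "ty": 0, "tz": -0.03, "ax": 0, "ay": 0, "az": 0}, {"tx": 0, "ty": 0, "tz": -0.08, "ax": 0, "ay": 0, "az": 0}, {"tx": 0, "ty": 0, "tz": -0.09, "ax": 0, "ay": 0, "az": 0}, {"tx": 0.08, "ty": 0, "tz": -0.05, "ax": 0, "ay": 0, "az": 0}, {"tx": 0.09, "ty": 0, "tz": 0, "ax": 0, "ay": 0, "az": 0}, {"tx": 0, "ty": 0.09, "tz": 0, "ax": 0, "ay": 0, "az": 0}, {"tx": 0, "ty": 0.09, "tz": 0, "ax": 0, "ay": 0, "az": 0}, {"tx": 0, "ty": 0, "tz": 0, "ax": 0, "ay": 0, "az": 0}]' --jaw 0.1

```text
time: 26.05
ee_pos: [467.3, 379.5, 254.5]
orientation: [-0.004, 1.0, 0.002, 0.0]
ft_force: [-0.4, -1.1, -0.7]
finger_gap: 0.45
grip_force: 0.0
```

```bash
python3 go.py; python3 -c "
from h import *
c=cap('side','sF');d=cap('top','tF')
g=lambda i:cv2.convertScaleAbs(i,alpha=1.6,beta=10)
cv2.imwrite('pics/F.png',g(np.vstack([np.hstack([cv2.resize(c['frame'][170:430,120:480],(450,325)),cv2.resize(c['frame'][290:350,150:220],(350,325))]),cv2.resize(d['frame'][150:350,150:500],(800,275))])))"
```

```text
t 26.05 p [467.3 379.5 254.5] yaw -179.6 F [-0.4 -1.1 -0.7] gap 0.45 grip 0.0 q7 0.78
```

View pics/F.png

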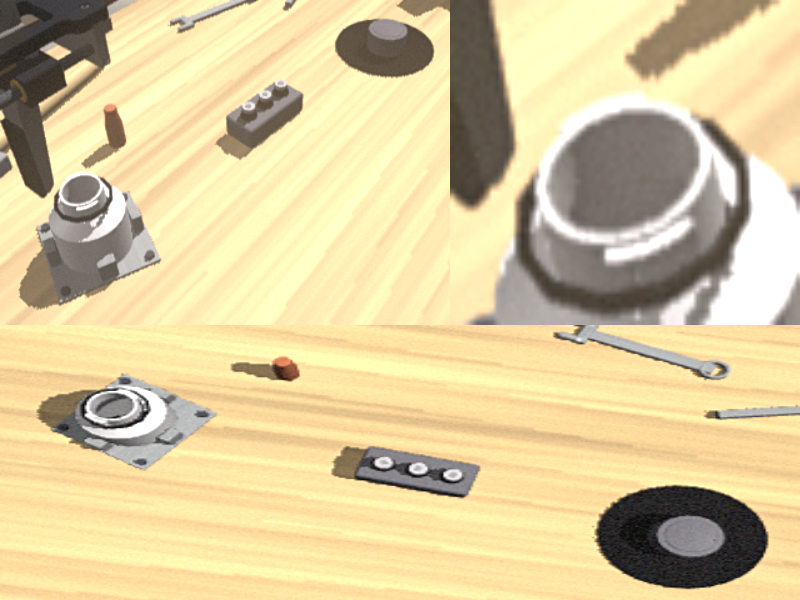

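Neither spent cell is on the bench any more; both were released inside the neck, at top view (115,405). The jar is open, the cap stands on the mat at (690,535), the charger and nozzle stand undisturbed, and the arm is clear. I'll hand it in.

```bash
python3 -c "
from rig import robot
print(robot.finish_job())"
```

```text
the job is handed in; nothing more can be done
None
```

The job is handed in at about 26 s: both spent cells were released inside the jar's neck and are off the bench (not seen inside the jar), the jar is open, the cap stands upright on the mat, and the charger and nozzle were left where they stood.

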